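# Settle the high-standing tube block into its reader dock

### The job

Two tube blocks sit in two reader docks, but one of them has not dropped home: its feet are riding on the pocket floor and it stands about 10 mm too high. Find that block, take it by its sloping handle and shuffle it about within its pocket, without lifting it out, until its feet fall into the sockets and it sits fully down, then let go. Leave the other block and the things around the docks where they are.

Things in the scene. Friction and masses are not known exactly. Their poses are not given: they have to be found in the camera images.
- block_1: Aluminium tube block, loose in dock_1's pocket, 80 (x) x 60 (y) x 34 mm on four 14 x 14 mm feet, 10 mm long, centred at x, y (-26, +-13) and (26, +-20) mm. Origin: centre, at the feet's undersides; z up, -x its front; top face at z 44 mm. Seated, its origin is 8 mm above its dock's; riding on its feet, 18. About 0.25 to 0.5 kg. The high block, told by its height, may be the left or the right one.
- block_2: The other tube block, identical to block_1 in shape and axes, loose in dock_2's pocket.
- block_1_grip (a point): Middle of the grip of block_1's handle, at (-8, 0, 81) mm in the block's frame. The handle is a black flat bar, 14 mm thick (y), 24 mm wide, rising from the top face at x +12 mm and leaning 28 degrees toward -x (its front); it ends 20 mm beyond this point along the slope. Pinch it across y, the tool tilted along the bar.
- block_2_grip (a point): The same point on block_2's identical handle.
- dock_1: Fixed grey dock. Origin: pocket centre at table height; -x its open front. Pocket 96 (x) x 76 (y) mm, floor at z 18, tops of its 10 mm walls at z 42 mm. Floor sockets 19 x 19 mm, 12 deep, at (-26, +-13) and (26, +-20) mm take the block's feet when block and dock agree to about 2 mm in x and y and 3 degrees in yaw.
- dock_2: The other dock, identical to dock_1, with its own place and yaw.
- dock_1_head (a point): Middle of the lower front edge of dock_1's white overhead reading head, at (4, 0, 194) mm in the dock's frame. The head, 70 mm wide, 62 high, 56 deep, hangs over the pocket on a column 60 mm wide at x 58 to 92 mm. A tool pointing straight down at the handle would hit it; one tilted 24 to 40 degrees, coming from the front, clears it.
- dock_2_head (a point): The same point on dock_2's identical reading head.
- tip_box: Blue box of pipette tips, 71 x 122 x 53 mm, origin at the centre of its underside; a bystander.
- note_pad: Pad of yellow notes, 76 x 76 x 16 mm, origin at the centre of its underside; a bystander.
- marker: Black marker pen lying down, 138 mm long along x, 12 mm thick, origin under its middle; a bystander.
Mind the look-alikes: they are no part of the job. Leave any red look-alike of the block_1 alone.

How it is judged:
By the outcome, as a careful person would: the job done as asked, in the order asked, and still so for the second after the job is handed in, with the robot touching nothing.
It also fails if it takes over 42 s, if anything falls off the work surface, if the arm or the gripper's body presses on something with over 40 N, if the wrist force passes 120 N, or if a joint passes its speed limit or range.

### The arm

A 7-joint arm with a two-finger parallel gripper is mounted at the origin on the work surface; the furniture and walls round the work are solid. World frame = base frame: x ahead of the robot, y to its left, z up, the work surface at z = 0. Lengths are in m, angles in rad, forces in N, time in s.
With the tool pointing down it reaches from about 0.425 to 0.95 m from the base axis. Payload 4.7 kg.
Tool frame: the origin (TCP) lies midway between the tips of the shut fingers; the grasp point (between the pads) lies 19 mm behind it; z points along the fingers, y is the line along which they close (so a half turn about z gives the same grasp; the last joint's range is limited). The gripper opens to 85 mm and grips with 20 to 120 N. Pads are 22 mm wide; open, the fingers measure 114 mm over their backs; the gripper's body (76 mm by 85 mm) begins 54 mm behind the grasp point. The pads swing forward as they close: fully open they stand 13 mm farther back than shut.
Start: joints at [1.283, 0.469, -0.049, 1.532, 0.024, 1.141, -0.082], TCP at [0.173, -0.653, 0.231] pointing down, gripper open.
Joint ranges: [-2.59, 2.59], [-0.33, 1.99], [-1.39, 1.29], [0.1, 2.45], [-1.04, 4.18], [0.21, 1.99], [-2.66, 2.66]. Speed limits (rad/s): [2.57, 2.57, 3.14, 3.14, 3.14, 3.14, 3.14].

### API

Orientations are given as a 3x3 rotation matrix whose columns are the frame's x, y, z axes.
In Python, from bench import robot gives the robot as it stands.
- The arm moves only by the shell command python3 -m inch 'ROWS'. ROWS is text: rows parted by semicolons, each of 7 numbers parted by spaces: the shift along the tool's x, y, z in mm, then the turn, a rotation vector about the tool's x, y, z in rad, then the closure, from 0 (fully open) to 1 (shut). A call has 1 to 12 rows; each row is the pose to reach, as a shift and turn from the pose commanded when the call began, along the tool's axes at that moment; what a row does not reach only later rows make up. A row lasts 1/12 s, in which the tool goes at most 41.7 mm and 7.16 degrees, less where a joint would pass 70% of its speed; a pose out of reach is approached as far as the arm can. A call with a gripper value outside its range is refused whole. The fingers move at their own pace and stop on an object; the grip force is fixed at half the most. Time passes only in rows, so rows that repeat a pose let the fingers close. It gives the time, the measured TCP pose, the force, the opening and the grip force at its end, in the units of the state.
- robot.get_state(): the state, without advancing time (a new reading comes with each control period).
- robot.snapshot(name): name is "scene" or "side" or "wrist"; returns a dict with "image" (384x512x3 uint8, red, green, blue), "depth" (384x512 float32, m along the optical axis (not along the pixel's ray), 0 where there is no reading), "vfov" (degrees; the focal length in pixels is half the picture's height over the tangent of half this angle, whatever the lens; pixels are square), "cx", "cy" (the principal point, pixels), "position" and "rotation" of the camera in the world. Camera axes: x right, y up, looking along -z (the intrinsics and any distortion apply to the point x, -y, -z); pixel columns grow to the right and rows downward; lengths in m; the calibration is good to about 2 mm. The wrist camera is an equidistant fisheye: a pixel r from the principal point sees the ray r / f radians off the axis. A picture is of the moment at which its call begins.
- robot.job_done(): hands the job in; it is judged then, once.
The state is a dict: "time": time; "joint_positions": joint angles; "joint_vel": joint speeds; "effort": joint torques, N m; "position": TCP position; "tcp_rot": TCP orientation; "force": force on the tool from outside, world axes, zero at the start; "moment": the same for the moment, N m; "gripper_width": opening from 0.0 (shut) to 1.0 (fully open); "grip_force": force on a finger pad.
Only numpy, scipy, OpenCV 4.12 (cv2) and the standard library are available. Lean on these libraries where they do the work, as an engineer would, in place of code of your own. Each camera call takes 0.05 s, during which the arm holds its last target. There are 200 camera calls.

## Working session

There is one attempt and no reset: what is moved stays moved. The work goes in short steps, Python scripts to look and compute and a shell command to move; the robot and the scene stay as the last step left them, time stands still between calls to the robot, and variables do not carry over. Pictures are saved under pics/ and viewed, at most 10 in all, crops included, and the job is handed in when it is done.

```bash
ls; mkdir -p pics; cat > h.py <<'E'
import numpy as np, cv2, pickle
from bench import robot
def snap(n,tag):
    s=robot.snapshot(n); pickle.dump(s,open(f'{tag}.pkl','wb')); cv2.imwrite(f'pics/{tag}.png',s['image'][:,:,::-1]); return s
def cloud(s):
    h,w=s['depth'].shape; f=h/2/np.tan(np.radians(s['vfov'])/2)
    v,u=np.mgrid[0:h,0:w]; d=s['depth']
    p=np.stack([(u-s['cx'])/f*d,-(v-s['cy'])/f*d,-d],-1)
    P=p@np.array(s['rotation']).T+np.array(s['position']); P[d==0]=np.nan
    return P
E
python3 - <<'E'
from h import *
a=snap('scene','scene0');b=snap('side','side0')
for s in(a,b): print(s['position'],s['vfov'],[k for k in s],np.round(s['rotation'],3).tolist())
im=np.vstack([a['image'],b['image']]); 
E
```

```text
pics
[0.14826005 0.43643652 0.81031209] 55.02912794419059 ['image', 'depth', 'vfov', 'cx', 'cy', 'position', 'rotation'] [[-0.815, 0.416, -0.404], [-0.58, -0.609, 0.542], [-0.021, 0.675, 0.737]]
[ 0.48115894 -1.06233019  1.04046427] 43.1243291844882 ['image', 'depth', 'vfov', 'cx', 'cy', 'position', 'rotation'] [[0.999, 0.027, -0.021], [-0.034, 0.678, -0.734], [-0.006, 0.735, 0.678]]
```

View pics/scene0.png

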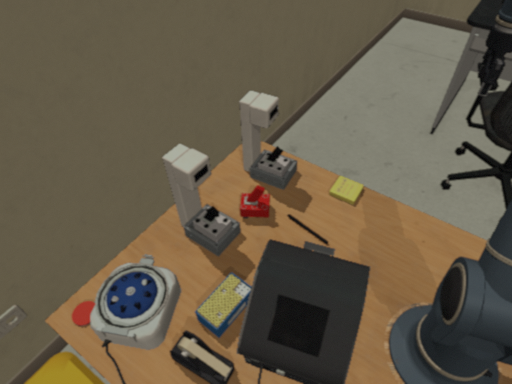

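View pics/side0.png

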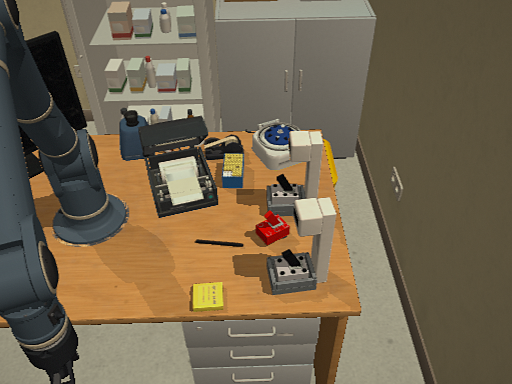

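Candidates: grey blocks at scene px (213,228)/side (287,197) and scene (273,168)/side (292,272). The red look-alike is at scene (255,203)/side (272,228), so I'll leave it alone. Next I'll measure the heights.

```bash
python3 - <<'E'
from h import *
ims=[]
for tag,boxes in (('scene0',[(213,228),(273,168)]),('side0',[(287,197),(292,272)])):
    s=pickle.load(open(tag+'.pkl','rb')); P=cloud(s)
    for u,v in boxes:
        q=P[v-45:v+35,u-40:u+40].reshape(-1,3); z=q[:,2]
        print(tag,u,v,np.round(np.median(q[(z>.03)&(z<.075)],0),3))
        h,e=np.histogram(z,np.arange(.03,.08,.002)); print(dict(zip(np.round(e*1000).astype(int).tolist(),h.tolist())), 'table',np.round(np.median(z[abs(z)<.008]),4))
        ims.append(cv2.resize(s['image'][v-45:v+35,u-50:u+50],(400,300),interpolation=2))
im=np.vstack([np.hstack(ims[:2]),np.hstack(ims[2:])]); cv2.imwrite('pics/crop0.png',im[:,:,::-1])
E
```

```text
scene0 213 228 [0.583 0.043 0.045]
{30: 46, 32: 45, 34: 59, 36: 64, 38: 150, 40: 258, 42: 169, 44: 92, 46: 49, 48: 30, 50: 29, 52: 42, 54: 30, 56: 37, 58: 100, 60: 228, 62: 134, 64: 64, 66: 16, 68: 25, 70: 17, 72: 19, 74: 16, 76: 12} table -0.0007
scene0 273 168 [ 0.583 -0.221  0.045]
{30: 36, 32: 46, 34: 53, 36: 50, 38: 82, 40: 182, 42: 162, 44: 100, 46: 34, 48: 75, 50: 154, 52: 105, 54: 47, 56: 15, 58: 23, 60: 22, 62: 15, 64: 20, 66: 18, 68: 20, 70: 16, 72: 25, 74: 16, 76: 21} table -0.0006
side0 287 197 [0.575 0.006 0.047]
{30: 43, 32: 32, 34: 51, 36: 44, 38: 78, 40: 115, 42: 153, 44: 176, 46: 94, 48: 53, 50: 48, 52: 38, 54: 37, 56: 43, 58: 55, 60: 108, 62: 109, 64: 126, 66: 61, 68: 29, 70: 17, 72: 11, 74: 20, 76: 18} table 0.0009
side0 292 272 [ 0.584 -0.262  0.044]
{30: 54, 32: 60, 34: 71, 36: 75, 38: 115, 40: 193, 42: 236, 44: 161, 46: 74, 48: 57, 50: 115, 52: 171, 54: 108, 56: 57, 58: 27, 60: 15, 62: 16, 64: 17, 66: 10, 68: 17, 70: 15, 72: 20, 74: 16, 76: 11} table 0.0007
```

View pics/crop0.png

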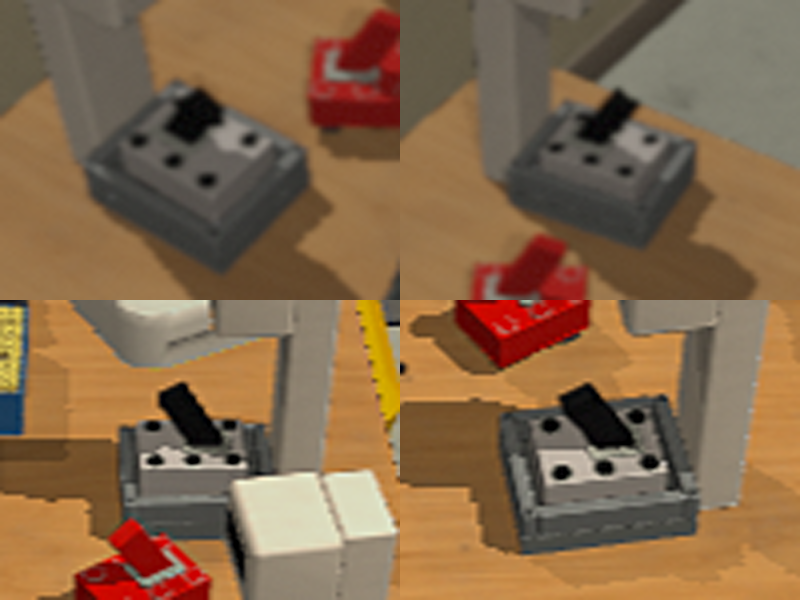

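The left block (scene (213,228)) has its top at 61–63 mm, so it is the high one; the right one, at 51–52 mm, is seated. Next I'll fit poses for the left block and its dock.

```bash
cat > fit.py <<'E'
from h import *
from scipy.optimize import differential_evolution as DE
def fitrect(q,L,W,c0,hole=None):
    def loc(p): 
        c,s=np.cos(p[2]),np.sin(p[2]); d=q-p[:2]; return np.abs(d@np.array([[c,-s],[s,c]]))
    def cost(p):
        a=loc(p); 
        out=np.hypot(*np.maximum(a-[L/2,W/2],0).T)*1e3
        c=np.minimum(out,6)
        if hole:
            i=np.minimum(hole[0]/2-a[:,0],hole[1]/2-a[:,1])*1e3
            c=c+np.clip(i,0,6)
        return c.mean()
    r=DE(cost,[(c0[0]-.04,c0[0]+.04),(c0[1]-.04,c0[1]+.04),(-.5,.5)],seed=1,tol=1e-8,maxiter=300)
    return r.x,r.fun
E
python3 - <<'E'
from fit import *
A=[]
for tag in('scene0','side0'):
    s=pickle.load(open(tag+'.pkl','rb')); P=cloud(s)
    m=(abs(P[...,0]-.583)<.1)&(abs(P[...,1]-.03)<.09)&(P[...,2]>.003)
    q=P[m];col=s['image'][m].astype(int)
    keep=(col.max(1)-col.min(1)<45); q=q[keep];col=col[keep]
    z=q[:,2]
    w=q[(z>.037)&(z<.048)][:,:2]; b=q[(z>.056)&(z<.067)&(col.max(1)>60)][:,:2]; hd=q[(z>.07)&(z<.13)&(col.max(1)<45)]
    c=np.median(q[(z>.056)&(z<.067)],0)[:2]
    x,f=fitrect(w,.116,.096,c,(.096,.076)); print(tag,'dock',np.round(x,4),round(f,2),len(w))
    o=q[(z>.004)&(z<.047)][:,:2];print('  minarea wall',cv2.minAreaRect((w*1000).astype(np.float32)))
    x,f=fitrect(b,.080,.060,c); print('  block',np.round(x,4),round(f,2),len(b),cv2.minAreaRect((b*1000).astype(np.float32)), b.mean(0))
    k=np.argsort(hd[:,2]); print('  handle low/high',np.round(np.median(hd[k[:15]],0),4),np.round(np.median(hd[k[-15:]],0),4),len(hd))
    for zz in (.08,.09,.1,.11):
        t=hd[abs(hd[:,2]-zz)<.005]; print('   ',zz,np.round(t.mean(0),4),np.round(np.ptp(t,0),4)) if len(t) else 0
    # head
    m=(abs(P[...,0]-.6)<.12)&(abs(P[...,1]-.03)<.09)&(P[...,2]>.17)&(P[...,2]<.28);h=P[m]; print('  head',np.round(np.percentile(h,[3,50,97],axis=0),3).tolist())
E
```

```text
scene0 dock [ 0.6012  0.0353 -0.0026] 0.94 574
  minarea wall ((610.9771118164062, 35.01710510253906), (141.50360107421875, 97.98851776123047), 0.4247323274612427)
  block [ 0.5943  0.0368 -0.0122] 0.76 491 ((617.7603149414062, 36.60301971435547), (60.762325286865234, 128.8367462158203), 89.1424560546875) [0.59677953 0.04150763]
  handle low/high [0.5972 0.0428 0.0757] [0.5818 0.0365 0.1178] 115
    0.08 [0.5943 0.0427 0.0802] [0.0238 0.0028 0.0087]
    0.09 [0.5877 0.0415 0.0901] [0.0246 0.012  0.0086]
    0.1 [0.5854 0.0428 0.1008] [0.0235 0.0037 0.0083]
    0.11 [0.5766 0.0399 0.1117] [0.0225 0.012  0.0072]
  head [[0.602, 0.007, 0.187], [0.63, 0.05, 0.25], [0.685, 0.07, 0.257]]
side0 dock [ 0.5967  0.0294 -0.001 ] 1.39 279
  minarea wall ((596.6587524414062, 28.23466682434082), (102.9551010131836, 116.5970230102539), 89.89745330810547)
  block [0.5908 0.0291 0.0065] 0.62 284 ((616.1098022460938, 30.30646514892578), (131.3868408203125, 63.48311996459961), 0.9635413885116577) [0.5951235  0.02100201]
  handle low/high [0.6026 0.0261 0.0729] [0.5833 0.0285 0.1193] 127
    0.08 [0.598  0.0265 0.0804] [0.0246 0.0133 0.0096]
    0.09 [0.5915 0.0274 0.0898] [0.0248 0.0138 0.0089]
    0.1 [0.5871 0.0264 0.1   ] [0.0243 0.0059 0.0097]
    0.11 [0.5812 0.0272 0.1102] [0.0246 0.0124 0.0098]
  head [[0.6, -0.006, 0.179], [0.645, 0.003, 0.244], [0.685, 0.056, 0.259]]
```

```bash
cat > goto.py <<'E'
from h import *
from scipy.spatial.transform import Rotation as R
def tgt(p,yaw,tilt):
    # tool z along sloping bar; tool y across handle; two half-turn options
    z=np.array([np.sin(tilt)*np.cos(yaw),np.sin(tilt)*np.sin(yaw),-np.cos(tilt)]); y=np.array([-np.sin(yaw),np.cos(yaw),0])
    return [np.column_stack([np.cross(sg*y,z),sg*y,z]) for sg in(1,-1)]
def rel(p,yaw=0,tilt=np.radians(28),all=False):
    st=robot.get_state(); R0=np.array(st['tcp_rot']); o=[]
    for T in tgt(p,yaw,tilt):
        rv=R.from_matrix(R0.T@T).as_rotvec(); o.append((np.linalg.norm(rv),np.round((np.array(p)-st['position'])@R0*1000,1),np.round(rv,3)))
    o.sort(key=lambda a:a[0]); return o if all else o[0]
E
python3 - <<'E'
from goto import *
st=robot.get_state(); print(st['time'],np.round(st['position'],4),np.round(st['tcp_rot'],3).tolist(),st['gripper_width'])
for p in([.45,-.35,.33],[.45,.034,.32],[.5371,.034,.1882]): print(p,rel(p,all=True))
for tag in('scene0','side0'):
    s=pickle.load(open(tag+'.pkl','rb')); P=cloud(s)
    for x in np.arange(.2,.65,.05):
        r=[]
        for y in np.arange(-.6,.25,.05):
            m=(abs(P[...,0]-x)<.025)&(abs(P[...,1]-y)<.025); r.append(int(np.nanmax(P[...,2][m])*1000) if m.any() else -1)
        print(tag,round(x,2),r)
E
```

```text
0.1 [ 0.1727 -0.652   0.2304] [[0.967, 0.256, -0.001], [0.256, -0.967, 0.002], [-0.0, -0.002, -1.0]] 0.9953653918743509
[0.45, -0.35, 0.33] [(np.float64(0.552072111707758), array([ 345.4, -221.1,  -99.3]), array([-0.065,  0.486,  0.253])), (np.float64(2.8908858516508475), array([ 345.4, -221.1,  -99.3]), array([-0.699, -0.093, -2.803]))]
[0.45, 0.034, 0.32] [(np.float64(0.552072111707758), array([ 443.7, -592.3,  -88.6]), array([-0.065,  0.486,  0.253])), (np.float64(2.8908858516508475), array([ 443.7, -592.3,  -88.6]), array([-0.699, -0.093, -2.803]))]
[0.5371, 0.034, 0.1882] [(np.float64(0.552072111707758), array([ 527.9, -569.8,   43.1]), array([-0.065,  0.486,  0.253])), (np.float64(2.8908858516508475), array([ 527.9, -569.8,   43.1]), array([-0.699, -0.093, -2.803]))]
scene0 0.2 [471, -1, -1, -1, -1, 2, 2, 2, 2, 2, 2, 2, 0, 242, 245, 243, 217]
scene0 0.25 [-1, -1, -1, -1, -1, 3, 3, 3, 2, 3, 3, -1, -1, 244, 245, 245, 230]
scene0 0.3 [-1, -1, -1, -1, -1, 3, 3, 3, 2, 3, 2, -1, -1, 245, 244, 245, 236]
scene0 0.35 [-1, -1, -1, -1, -1, 18, 19, 19, 2, 3, 10, 0, -1, -1, 243, 245, 242]
s
[... 375 characters left out ...]
, 3, 81]
side0 0.2 [602, 603, -1, -1, -1, 6, 6, 6, 5, 6, 7, 6, 77, 247, 248, 245, 106]
side0 0.25 [-1, -1, -1, -1, -1, 5, 6, 6, 6, 7, 7, 5, 78, 245, 249, 248, 100]
side0 0.3 [-1, -1, -1, -1, -1, 7, 6, 8, 7, 6, 5, 6, 78, 245, 248, 248, 228]
side0 0.35 [-1, -1, -1, -1, -1, 21, 22, 15, 6, 10, 13, 5, 79, 79, 247, 248, 239]
side0 0.4 [-1, -1, -1, -1, -1, 20, 21, 17, 8, 15, 12, 7, 5, 77, 50, 55, 55]
side0 0.45 [-1, -1, -1, -1, -1, 6, 5, 6, 5, 15, 8, 8, 8, 6, 56, 58, 57]
side0 0.5 [-1, -1, -1, -1, -1, 7, 7, 6, 5, 45, 94, 7, 6, 5, 9, 5, 5]
side0 0.55 [-1, -1, -1, -1, -1, 5, 57, 111, 51, 50, 106, 50, 112, 118, 39, 8, 81]
side0 0.6 [-1, -1, -1, -1, -1, 6, 259, 261, 258, 7, 50, 46, 260, 260, -1, 5, 89]
```

```bash
python3 - <<'E'
from goto import *
for p in([.5,-.3,.33],[.5,.034,.30]): print(p,rel(p))
E
```

```text
[0.5, -0.3, 0.33] (np.float64(0.552072111707758), array([ 406.5, -256.7,  -99.2]), array([-0.065,  0.486,  0.253]))
[0.5, 0.034, 0.3] (np.float64(0.552072111707758), array([ 492. , -579.5,  -68.7]), array([-0.065,  0.486,  0.253]))
```

```bash
python3 -m inch '35 -22 -40 0 0 0 0; 69 -43 -60 -0.01 0.07 0.04 0; 103 -65 -80 -0.02 0.14 0.07 0; 138 -87 -99 -0.03 0.21 0.11 0; 172 -109 -99 -0.03 0.28 0.14 0; 206 -131 -99 -0.04 0.34 0.18 0; 241 -152 -99 -0.05 0.41 0.21 0; 275 -174 -99 -0.065 0.486 0.253 0; 309 -196 -99 -0.065 0.486 0.253 0; 344 -217 -99 -0.065 0.486 0.253 0; 378 -239 -99 -0.065 0.486 0.253 0; 407 -257 -99 -0.065 0.486 0.253 0'
python3 - <<'E'
from goto import *
for p in([.5,.034,.30],[.5371,.034,.1882]): print(p,rel(p))
E
```

```text
time: 1.1
position: [0.495, -0.3045, 0.3301]
tcp_rot: [[0.883, -0.0, 0.469], [0.001, -1.0, -0.002], [0.469, 0.002, -0.883]]
force: [0.6, -1.7, 0.2]
gripper_width: 0.998
grip_force: 0.0
[0.5, 0.034, 0.3] (np.float64(0.001965719100332896), array([  -9.6, -338.5,   28.3]), array([ 0.002, -0.   ,  0.001]))
[0.5371, 0.034, 0.1882] (np.float64(0.001965719100332896), array([ -29.3, -338.8,  144.4]), array([ 0.002, -0.   ,  0.001]))
```

```bash
python3 -m inch '-2 -38 3 0 0 0 0; -4 -76 6 0 0 0 0; -6 -114 9 0 0 0 0; -8 -152 12 0 0 0 0; -10 -190 15 0 0 0 0; -12 -228 18 0 0 0 0; -13 -266 21 0 0 0 0; -14 -304 24 0 0 0 0; -14 -334 26 0 0 0 0; -14 -334 26 0 0 0 0; -14 -334 26 0 0 0 0'
python3 - <<'E'
from goto import *
snap('wrist','w1')
s=robot.get_state(); print(np.round(s['joint_positions'],2))
for p in([.5371,.034,.1882],): print(p,rel(p))
E
```

```text
time: 2.02
position: [0.4939, 0.0294, 0.3]
tcp_rot: [[0.883, 0.004, 0.469], [0.005, -1.0, -0.0], [0.469, 0.003, -0.883]]
force: [0.8, -0.5, 0.0]
gripper_width: 1.0
grip_force: 0.0
[ 0.72 -0.11 -0.82  2.14 -0.04  0.59 -1.66]
[0.5371, 0.034, 0.1882] (np.float64(0.0024386377489809675), array([-14.4,  -6.7, 118.9]), array([0.002, 0.   , 0.002]))
```

View pics/w1.png

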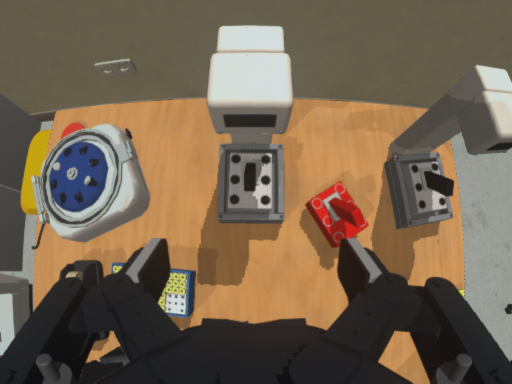

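```bash
python3 -m inch '-4 -2 30 0 0 0 0; -9 -4 60 0 0 0 0; -14 -7 90 0 0 0 0; -14 -7 90 0 0 0 0; -14 -7 90 0 0 0 0'
cat >> h.py <<'E'
def fcloud(s):
    h,w=s['depth'].shape; f=h/2/np.tan(np.radians(s['vfov'])/2)
    v,u=np.mgrid[0:h,0:w]; d=s['depth']; dx,dy=u-s['cx'],v-s['cy']; r=np.hypot(dx,dy)+1e-9; t=np.tan(r/f)/r
    P=np.stack([dx*t*d,-dy*t*d,-d],-1)@np.array(s['rotation']).T+np.array(s['position']); P[(d==0)|(r/f>1.4)]=np.nan
    return P
E
python3 - <<'E'
from fit import *
from goto import rel
s=snap('wrist','w2'); P=fcloud(s); print(s['vfov'],s['position'])
i=s['image'][40:280,110:400]; cv2.imwrite('pics/w2c.png',cv2.resize(i,None,fx=2.4,fy=2.4)[:,:,::-1])
m=(abs(P[...,0]-.583)<.1)&(abs(P[...,1]-.034)<.07)&(P[...,2]>.003)
q=P[m];col=s['image'][m].astype(int);z=q[:,2]
print(np.histogram(z,np.arange(.03,.08,.003)))
keep=(col.max(1)-col.min(1)<45)
w=q[keep&(z>.037)&(z<.048)][:,:2]; b=q[keep&(z>.056)&(z<.067)&(col.max(1)>60)][:,:2]
print('dock',fitrect(w,.116,.096,(.59,.034),(.096,.076)),len(w)); print('block',fitrect(b,.08,.06,(.59,.034)),len(b))
hd=q[(z>.075)&(z<.135)&(col.max(1)<50)]
for zz in (.08,.09,.1,.11,.12):
    t=hd[abs(hd[:,2]-zz)<.005]; print('   ',zz,np.round(np.percentile(t,[3,97],axis=0),4).tolist(),len(t)) if len(t) else 0
print(rel([.5371,.034,.1882]))
E
```

```text
time: 2.48
position: [0.5232, 0.0326, 0.211]
tcp_rot: [[0.886, -0.002, 0.464], [-0.002, -1.0, -0.001], [0.464, 0.0, -0.886]]
force: [0.3, 0.2, -0.5]
gripper_width: 1.001
grip_force: 0.0
65.70646984690485 [0.51750123 0.033137   0.36871326]
(array([ 204,  124,  153, 2356,  548,   70,   60,   79,   75,  187, 2834,
        584,   95,   61,   64,   53]), array([0.03 , 0.033, 0.036, 0.039, 0.042, 0.045, 0.048, 0.051, 0.054,
       0.057, 0.06 , 0.063, 0.066, 0.069, 0.072, 0.075, 0.078]))
dock (array([ 0.59657746,  0.03347572, -0.00233919]), np.float64(0.07880552418791972)) 3022
block (array([ 0.59150614,  0.03431394, -0.02268514]), np.float64(0.3948231232283791)) 3137
    0.08 [[0.6057, 0.0282, 0.077], [0.609, 0.0393, 0.0842]] 24
    0.09 [[0.5996, 0.0284, 0.0858], [0.6042, 0.0402, 0.0943]] 28
    0.1 [[0.5945, 0.0286, 0.0957], [0.5991, 0.0398, 0.1047]] 35
    0.11 [[0.5659, 0.0289, 0.1078], [0.5926, 0.0404, 0.1149]] 150
    0.12 [[0.5719, 0.029, 0.1152], [0.5883, 0.0402, 0.1216]] 255
(np.float64(0.0036970620116738967), array([ 0.3, -1.1, 27.8]), array([ 0.002,  0.003, -0.001]))
```

View pics/w2c.png

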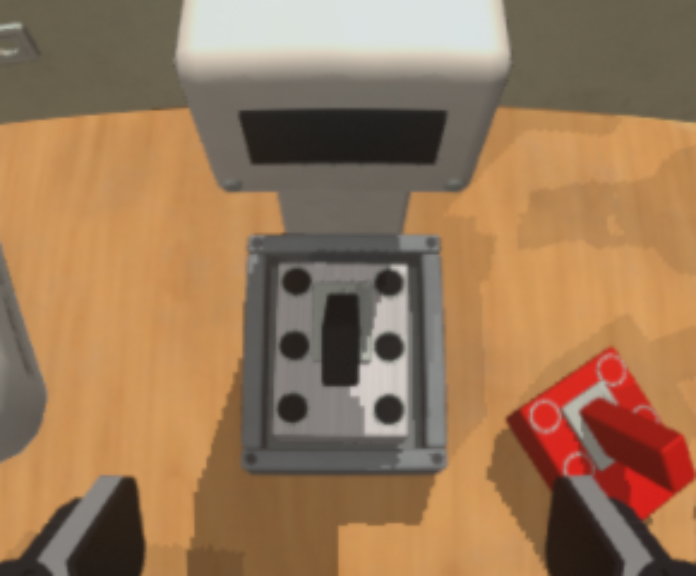

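Wrist view: the handle top is at crop (341,345), with the block low (toward its front) in the pocket. Relative to the dock it is off by about (-5.1, +0.8) mm and -1.2°. I'll go in along the slope and grip.

```bash
python3 -m inch '0 -1 25 0 0 0 0; 0 -1.5 50 0 0 0 0; 0 -1.5 75 0 0 0 0; 0 -1.5 100 0 0 0 0; 0 -1.5 120 0 0 0 0; 0 -1.5 135 0 0 0 0; 0 -1.5 140 0 0 0 0; 0 -1.5 140 0 0 0 0; 0 -1.5 140 0 0 0 0'
python3 - <<'E'
from goto import *
print(rel([.5924,.0344,.0822],yaw=-.002))
E
```

```text
time: 3.28
position: [0.5929, 0.0351, 0.0982]
tcp_rot: [[0.887, 0.001, 0.461], [0.002, -1.0, -0.001], [0.461, 0.001, -0.887]]
force: [-0.2, 0.1, -0.3]
gripper_width: 0.999
grip_force: 0.0
(np.float64(0.009602607305312491), array([-7.8,  0.7, 14. ]), array([-0.   ,  0.009,  0.003]))
```

```bash
python3 -m inch '-4 0.5 7 0 0.009 0.003 0; -8 0.5 14 0 0.009 0.003 0; -8 0.5 14 0 0.009 0.003 0; -8 0.5 14 0 0.009 0.003 0'
python3 - <<'E'
from goto import *
print(rel([.5924,.0344,.0822],yaw=-.002))
E
```

```text
time: 3.62
position: [0.5953, 0.033, 0.0905]
tcp_rot: [[0.892, -0.0, 0.453], [0.0, -1.0, -0.001], [0.453, 0.001, -0.892]]
force: [0.9, -0.1, -0.6]
gripper_width: 1.003
grip_force: 0.0
(np.float64(0.01913681089142636), array([-6.4, -1.4,  6.1]), array([0.   , 0.019, 0.002]))
```

```bash
python3 - <<'E'
from goto import *
s=robot.get_state(); print(np.round(s['joint_positions'],3),np.round(s['joint_vel'],3),np.round(s['position'],4))
E
```

```text
[ 0.055  0.386 -0.264  2.18   0.974  0.212 -2.66 ] [-0.014 -0.     0.005  0.001  0.    -0.001 -0.001] [0.5953 0.033  0.0905]
```

```bash
cat > kin.py <<'E'
import numpy as np
from scipy.spatial.transform import Rotation as R
from scipy.optimize import least_squares
lo=np.array([-2.59,-.33,-1.39,.1,-1.04,.21,-2.66]);hi=np.array([2.59,1.99,1.29,2.45,4.18,1.99,2.66])
def fk(q,L,sg):
    T=R.identity();p=np.zeros(3);ax='zyzyzyz'
    for i in range(7):
        T=T*R.from_euler(ax[i],sg[i]*q[i])
        if i==0:p=p+T.apply([L[4],0,L[0]])
        if i==2:p=p+T.apply([L[5],0,L[1]])
        if i==3:p=p+T.apply([-L[5]*0+L[6],0,0])
        if i==4:p=p+T.apply([0,0,L[2]])
        if i==5:p=p+T.apply([L[7],0,0])
        if i==6:p=p+T.apply([0,0,L[3]])
    return p,T.as_matrix()
E
python3 - <<'E'
from kin import *
import itertools
from h import robot
D=[([1.283,.469,-.049,1.532,.024,1.141,-.082],[.173,-.653,.231],[[.967,.256,-.001],[.256,-.967,.002],[0,-.002,-1]]),
([.72,-.11,-.82,2.14,-.04,.59,-1.66],[.4939,.0294,.3],[[.883,.004,.469],[.005,-1,0],[.469,.003,-.883]]),
([.055,.386,-.264,2.18,.974,.212,-2.66],[.5953,.033,.0905],[[.892,0,.453],[0,-1,-.001],[.453,.001,-.892]])]
best=[]
for s in itertools.product([1,-1],repeat=4):
    sg=[s[0],1,s[1],1,s[2],1,s[3]]
    # tool yaw const offset
    def rot(off): 
        return sum(np.linalg.norm(fk(q,np.zeros(8),sg)[1]@R.from_euler('z',off).as_matrix()-np.array(r))for q,_,r in D)
    o=min(np.linspace(-np.pi,np.pi,73),key=rot); best.append((rot(o),o,sg))
best.sort(key=lambda a:a[0]);print(best[:3])
_,o,sg=best[0]
f=lambda L:np.concatenate([fk(q,L,sg)[0]-p for q,p,_ in D]+[.05*(L[4:])])
r=least_squares(f,[.3,.4,.4,.25,0,0,0,0]);print(np.round(r.x,4),np.round(r.fun[:9]*1e3,1))
E
```

```text
[(np.float64(0.012438892757111677), np.float64(1.5707963267948966), [-1, 1, -1, 1, -1, 1, -1]), (np.float64(0.7383501501061218), np.float64(-1.5707963267948966), [1, 1, 1, 1, 1, 1, 1]), (np.float64(2.5188291156330833), np.float64(1.5707963267948966), [-1, 1, -1, 1, 1, 1, -1])]
[0.2025 0.503  0.4283 0.2059 0.0458 0.0733 0.0017 0.0531] [39.1 13.2  1.3 -1.9 -1.  -2.4  2.3  1.4  1.1]
```

```bash
python3 - <<'E'
from kin import *
from goto import tgt
L=np.array([0.2025,0.503,0.4283,0.2059,0.0458,0.0733,0.0017,0.0531]);sg=[-1,1,-1,1,-1,1,-1];O=R.from_euler('z',np.pi/2).as_matrix()
rng=np.random.default_rng(0)
for td in(24,28,32,36):
  t=np.radians(td); g=np.array([.5835,.0345,.099])
  for dx in (0,.006):
   for k in(0,1):
    T=tgt(None,0,t)[k]; p=g+[dx,0,0]+.019*T[:,2]
    def f(q):
        a,M=fk(q,L,sg);return np.concatenate([(a-p)*10,(R.from_matrix(T.T@M@O)).as_rotvec()*2,1e-3*(q-(lo+hi)/2)])
    sols=[]
    for _ in range(12):
        r=least_squares(f,rng.uniform(lo,hi),bounds=(lo,hi),max_nfev=80)
        if np.linalg.norm(r.fun[:6])<.02:
            sols.append((round(float(np.min(np.minimum(r.x-lo,hi-r.x))),2),np.round(r.x,2).tolist()))
    sols.sort(reverse=True); print(td,dx,'flip' if k==0 else 'now',len(sols),sols[:2])
E
```

```text
24 0 flip 4 [(0.26, [0.54, 0.59, -0.93, 2.19, 1.41, 0.55, 0.12]), (0.13, [0.28, 0.45, -0.56, 2.18, 1.15, 0.34, 0.32])]
24 0 now 5 [(0.03, [-0.29, 0.41, 0.37, 2.15, -0.7, 0.24, -0.9]), (0.01, [-0.01, 0.4, -0.13, 2.13, 0.46, 0.22, -2.12])]
24 0.006 flip 9 [(0.28, [0.59, 0.65, -1.01, 2.17, 1.44, 0.62, 0.12]), (0.28, [0.53, 0.6, -0.92, 2.17, 1.39, 0.55, 0.14])]
24 0.006 now 6 [(0.04, [0.06, 0.41, -0.24, 2.13, 0.67, 0.25, -2.34]), (0.04, [-0.31, 0.42, 0.39, 2.13, -0.72, 0.25, -0.89])]
28 0 flip 7 [(0.19, [0.7, 0.8, -1.2, 2.23, 1.69, 0.8, -0.06]), (0.19, [0.42, 0.51, -0.76, 2.26, 1.62, 0.43, -0.13])]
28 0 now 0 []
28 0.006 flip 9 [(0.22, [0.51, 0.58, -0.89, 2.23, 1.61, 0.52, -0.08]), (0.22, [0.51, 0.58, -0.89, 2.23, 1.61, 0.52, -0.08])]
28 0.006 now 0 []
32 0 flip 4 [(0.18, [0.7, 0.81, -1.2, 2.27, 1.84, 0.82, -0.18]), (0.13, [0.45, 0.54, -0.8, 2.32, 1.9, 0.49, -0.4])]
32 0 now 5 [(0.06, [0.09, 0.41, -0.3, 2.39, 2.36, 0.28, 2.23]), (0.05, [0.02, 0.41, -0.19, 2.4, 2.55, 0.26, 2.06])]
32 0.006 flip 6 [(0.18, [0.62, 0.7, -1.07, 2.27, 1.83, 0.69, -0.23]), (0.17, [0.54, 0.61, -0.93, 2.28, 1.84, 0.58, -0.3])]
32 0.006 now 4 [(0.04, [-0.02, 0.41, -0.13, 2.4, 2.64, 0.25, 1.97]), (0.03, [-0.24, 0.41, 0.26, 2.4, 3.53, 0.24, 1.14])]
36 0 flip 9 [(0.14, [0.71, 0.87, -1.23, 2.31, 1.97, 0.91, -0.27]), (0.1, [0.55, 0.63, -0.94, 2.35, 2.05, 0.64, -0.49])]
36 0 now 7 [(0.07, [0.37, 0.51, -0.68, 2.38, 2.21, 0.5, 2.43]), (0.05, [0.3, 0.48, -0.58, 2.4, 2.3, 0.46, 2.33])]
36 0.006 flip 8 [(0.14, [0.65, 0.75, -1.11, 2.31, 1.99, 0.77, -0.35]), (0.12, [0.56, 0.64, -0.95, 2.33, 2.03, 0.65, -0.46])]
36 0.006 now 7 [(0.05, [-0.42, 0.47, 0.53, 2.4, 3.76, 0.39, 0.9]), (0.05, [-0.43, 0.47, 0.54, 2.4, 3.77, 0.39, 0.88])]
```

j6 and j7 are at their range limits. I'll back out along the axis and turn the tool half round; by a fitted kinematic model that leaves good joint margins.

```bash
python3 -m inch '0 0 -20 0 0 0 0; 0 0 -50 0 0 0 0; 0 0 -80 0 0 0 0; 0 0 -115 0 0 0 0; 0 0 -150 0 0 0 0; 0 0 -185 0 0 0 0; 0 0 -215 0 0 0 0; 0 0 -215 0 0 -0.12 0; 0 0 -215 0 0 -0.24 0; 0 0 -215 0 0 -0.36 0; 0 0 -215 0 0 -0.48 0; 0 0 -215 0 0 -0.6 0' && python3 -m inch '0 0 0 0 0 -0.12 0; 0 0 0 0 0 -0.24 0; 0 0 0 0 0 -0.36 0; 0 0 0 0 0 -0.48 0; 0 0 0 0 0 -0.6 0; 0 0 0 0 0 -0.72 0; 0 0 0 0 0 -0.84 0; 0 0 0 0 0 -0.96 0; 0 0 0 0 0 -1.08 0; 0 0 0 0 0 -1.2 0; 0 0 0 0 0 -1.32 0; 0 0 0 0 0 -1.44 0'; python3 - <<'E'
from goto import *
s=robot.get_state(); print(np.round(s['joint_positions'],3)); print(rel([.5,.034,.28],all=True))
E
```

```text
time: 4.62
position: [0.4977, 0.0337, 0.2822]
tcp_rot: [[0.733, 0.508, 0.453], [0.571, -0.821, -0.002], [0.371, 0.26, -0.892]]
force: [-0.6, -0.1, 0.2]
gripper_width: 0.998
grip_force: 0.0
time: 5.62
position: [0.4977, 0.0338, 0.282]
tcp_rot: [[-0.409, 0.793, 0.452], [0.889, 0.459, -0.001], [-0.209, 0.401, -0.892]]
force: [-1.4, -0.2, -0.7]
gripper_width: 0.999
grip_force: 0.0
[ 0.414 -0.06  -0.585  2.153  0.088  0.579  0.236]
[(np.float64(1.0942558638378062), array([-0.3,  1.1,  2.9]), array([-0.012, -0.017, -1.094])), (np.float64(2.0475464442349574), array([-0.3,  1.1,  2.9]), array([-0.019,  0.013,  2.047]))]
```

```bash
python3 -m inch '0 0 0 0 0 -0.12 0; 0 0 0 0 0 -0.24 0; 0 0 0 0 0 -0.36 0; 0 0 0 0 0 -0.48 0; 0 0 0 0 0 -0.6 0; 0 0 0 0 0 -0.72 0; 0 0 0 0 0 -0.84 0; 0 0 0 0 0 -0.96 0; 0 0 0 -0.012 -0.017 -1.094 0; 0 0 0 -0.012 -0.017 -1.094 0'; python3 - <<'E'
from goto import *
s=robot.get_state(); print(np.round(s['joint_positions'],3)); 
for p in ([.5361,.0344,.1882],[.5924,.0344,.0822]):print(rel(p,yaw=-.002))
E
```

```text
time: 6.45
position: [0.4972, 0.0337, 0.2817]
tcp_rot: [[-0.883, 0.003, 0.47], [0.004, 1.0, -0.0], [-0.47, 0.001, -0.883]]
force: [-0.5, -0.6, -0.5]
gripper_width: 0.999
grip_force: 0.0
[ 0.331 -0.07  -0.506  2.17   0.099  0.553  1.313]
(np.float64(0.0019077631283584767), array([  9.6,   0.7, 100.8]), array([ 0.001,  0.   , -0.002]))
(np.float64(0.0019077631283584767), array([  9.7,   0.7, 220.8]), array([ 0.001,  0.   , -0.002]))
```

```bash
python3 -m inch '3 0.5 25 0 0 0 0; 6 0.5 50 0 0 0 0; 9.7 0.5 75 0 0 0 0; 9.7 0.5 100 0 0 0 0; 9.7 0.5 120 0 0 0 0; 9.7 0.5 140 0 0 0 0; 9.7 0.5 160 0 0 0 0; 9.7 0.5 180 0 0 0 0; 9.7 0.5 190 0 0 0 0; 9.7 0.5 190 0 0 0 0; 9.7 0.5 190 0 0 0 0'; python3 - <<'E'
from goto import *
s=robot.get_state(); print(np.round(s['joint_positions'],3)); 
for p in ([.5924,.0344,.0822],):print(rel(p,yaw=-.002))
E
```

```text
time: 7.37
position: [0.5786, 0.0345, 0.1094]
tcp_rot: [[-0.883, 0.007, 0.469], [0.008, 1.0, 0.0], [-0.469, 0.004, -0.883]]
force: [-0.6, -0.4, 0.5]
gripper_width: 0.998
grip_force: 0.0
[ 0.085  0.331 -0.306  2.214  0.977  0.22   0.461]
(np.float64(0.0062252007563005085), array([ 0.5, -0.1, 30.5]), array([ 0.001, -0.001, -0.006]))
```

```bash
python3 -m inch '0 0 8 0 0 -0.006 0; 0.5 0 16 0 0 -0.006 0; 0.5 0 24 0 0 -0.006 0; 0.5 0 30 0 0 -0.006 0; 0.5 0 30 0 0 -0.006 0; 0.5 0 30 0 0 -0.006 0'; python3 - <<'E'
from goto import *
s=robot.get_state(); print(np.round(s['joint_positions'],3)); 
for p in ([.5924,.0344,.0822],):print(rel(p,yaw=-.002))
E
```

```text
time: 7.87
position: [0.5926, 0.0342, 0.084]
tcp_rot: [[-0.882, 0.001, 0.471], [0.001, 1.0, 0.0], [-0.471, 0.001, -0.882]]
force: [-0.8, 0.8, 0.1]
gripper_width: 1.001
grip_force: 0.0
[ 0.109  0.401 -0.334  2.2    1.253  0.218  0.206]
(np.float64(0.0019202160829482216), array([1. , 0.2, 1.5]), array([0.001, 0.002, 0.   ]))
```

Positioned well. I'll close.

```bash
python3 -m inch '0 0 0 0 0 0 0.5; 0 0 0 0 0 0 1; 0 0 0 0 0 0 1; 0 0 0 0 0 0 1; 0 0 0 0 0 0 1; 0 0 0 0 0 0 1; 0 0 0 0 0 0 1; 0 0 0 0 0 0 1; 0 0 0 0 0 0 1; 0 0 0 0 0 0 1'; python3 - <<'E'
from goto import *
s=robot.get_state(); print(np.round(s['joint_positions'],3), s['moment'])
E
```

```text
time: 8.7
position: [0.5926, 0.0345, 0.0833]
tcp_rot: [[-0.883, 0.0, 0.47], [0.0, 1.0, 0.0], [-0.47, 0.0, -0.883]]
force: [-0.8, -1.3, 4.0]
gripper_width: 0.16
grip_force: 59.3
[ 0.108  0.402 -0.334  2.2    1.256  0.218  0.205] [-0.02896039  0.50397999 -0.04596244]
```

```bash
python3 -m inch '-1.8 -0.4 0.9 0 0 0 1; -3 -0.8 2.2 0 0 0 1; -3.9 -0.8 3.2 0 0 0 1; -3.5 -0.8 4.1 0 0 0 1; -3.5 -0.8 4.1 0 0 0 1'; python3 - <<'E'
from fit import *
st=robot.get_state(); print(np.round(st['moment'],2))
s=snap('wrist','w3'); P=fcloud(s)
m=(abs(P[...,0]-.583)<.1)&(abs(P[...,1]-.034)<.07)&(P[...,2]>.003)
q=P[m];col=s['image'][m].astype(int);z=q[:,2]
h,e=np.histogram(z,np.arange(.036,.07,.002));print(dict(zip(np.round(e*1e3).astype(int).tolist(),h.tolist())))
keep=(col.max(1)-col.min(1)<45)
w=q[keep&(z>.037)&(z<.0455)][:,:2]; b=q[keep&(z>.049)&(z<.067)&(col.max(1)>60)][:,:2]
print('dock',fitrect(w,.116,.096,(.59,.034),(.096,.076)),len(w)); print('block',fitrect(b,.08,.06,(.59,.034)),len(b))
E
```

```text
time: 9.12
position: [0.5969, 0.0334, 0.0801]
tcp_rot: [[-0.884, 0.0, 0.468], [0.0, 1.0, 0.0], [-0.468, 0.0, -0.884]]
force: [-0.2, -0.2, -2.8]
gripper_width: 0.156
grip_force: 58.7
[-0.03  0.75  0.03]
{36: 756, 38: 1054, 40: 5916, 42: 914, 44: 237, 46: 252, 48: 267, 50: 266, 52: 251, 54: 297, 56: 1922, 58: 5375, 60: 560, 62: 116, 64: 40, 66: 35, 68: 44}
dock (array([ 0.5957172 ,  0.03345808, -0.00108806]), np.float64(0.722836582641223)) 8369
block (array([ 0.5943032 ,  0.03386377, -0.00189466]), np.float64(4.407790920954989e-05)) 7832
```

It's dropping (top now 58 mm). I'll nudge it +x and go on down.

```bash
python3 -m inch '-0.2 -0.2 1.8 0 0 0 1; 0.5 -0.2 3 0 0 0 1; 1.2 -0.2 4.4 0 0 0 1; 1.2 -0.2 4.4 0 0 0 1; 1.2 -0.2 4.4 0 0 0 1'
```

```text
time: 9.58
position: [0.5983, 0.0335, 0.0763]
tcp_rot: [[-0.883, -0.0, 0.469], [0.0, 1.0, 0.0], [-0.469, 0.0, -0.883]]
force: [-0.5, 0.9, -2.6]
gripper_width: 0.157
grip_force: 58.8
```

```bash
python3 -m inch '0.7 0 1.3 0 0 0 1; 1.2 0 2.2 0 0 0 1; 1.6 0 3.1 0 0 0 1; 1.6 0 3.1 0 0 0 1; 1.6 0 3.1 0 0 0 1'
python3 - <<'E'
from fit import *
s=snap('wrist','w4'); P=fcloud(s)
m=(abs(P[...,0]-.583)<.1)&(abs(P[...,1]-.034)<.07)&(P[...,2]>.003)
q=P[m];col=s['image'][m].astype(int);z=q[:,2]
h,e=np.histogram(z,np.arange(.036,.07,.002));print(dict(zip(np.round(e*1e3).astype(int).tolist(),h.tolist())))
keep=(col.max(1)-col.min(1)<45)
w=q[keep&(z>.037)&(z<.0455)][:,:2]; b=q[keep&(z>.0475)&(z<.067)&(col.max(1)>60)][:,:2]
print('dock',fitrect(w,.116,.096,(.59,.034),(.096,.076)),len(w)); print('block',fitrect(b,.08,.06,(.59,.034)),len(b))
E
```

```text
time: 10.0
position: [0.5985, 0.0336, 0.0736]
tcp_rot: [[-0.882, -0.0, 0.471], [-0.0, 1.0, 0.0], [-0.471, 0.0, -0.882]]
force: [-4.8, -0.4, 4.7]
gripper_width: 0.156
grip_force: 59.8
{36: 808, 38: 1194, 40: 6241, 42: 981, 44: 261, 46: 263, 48: 351, 50: 4107, 52: 3136, 54: 545, 56: 47, 58: 40, 60: 38, 62: 43, 64: 39, 66: 43, 68: 43}
dock (array([ 5.95661821e-01,  3.34673012e-02, -2.79746390e-04]), np.float64(0.7297387962722481)) 8952
block (array([ 0.59418235,  0.03397375, -0.00349271]), np.float64(5.827784341697906e-05)) 7163
```

Top is now at about 52 mm, with contact from below. I'll press lightly once more and then let go.

```bash
python3 -m inch '0.5 0 0.9 0 0 0 1; 0.5 0 0.9 0 0 0 1; 0.5 0 0.9 0 0 0 1' && python3 -m inch '0 0 0 0 0 0 0.6; 0 0 0 0 0 0 0.2; 0 0 0 0 0 0 0; 0 0 0 0 0 0 0; 0 0 0 0 0 0 0; 0 0 0 0 0 0 0; 0 0 0 0 0 0 0; 0 0 0 0 0 0 0'
```

```text
time: 10.3
position: [0.5984, 0.0336, 0.0735]
tcp_rot: [[-0.882, -0.0, 0.472], [-0.0, 1.0, -0.0], [-0.472, -0.0, -0.882]]
force: [-11.1, -1.3, 15.4]
gripper_width: 0.155
grip_force: 61.9
time: 10.97
position: [0.5985, 0.0335, 0.072]
tcp_rot: [[-0.883, -0.0, 0.47], [0.0, 1.0, 0.0], [-0.47, 0.0, -0.883]]
force: [-0.9, -0.7, 0.5]
gripper_width: 1.001
grip_force: 0.0
```

```bash
python3 -m inch '0 0 -10 0 0 0 0; 0 0 -30 0 0 0 0; 0 0 -55 0 0 0 0; 0 0 -85 0 0 0 0; 0 0 -115 0 0 0 0; 0 0 -145 0 0 0 0; 0 0 -145 0 0 0 0; 0 0 -145 0 0 0 0'
python3 - <<'E'
from fit import *
s=snap('wrist','w5'); P=fcloud(s)
i=s['image'][40:280,110:400]; cv2.imwrite('pics/w5c.png',cv2.resize(i,None,fx=2.4,fy=2.4)[:,:,::-1])
m=(abs(P[...,0]-.583)<.1)&(abs(P[...,1]-.034)<.07)&(P[...,2]>.003)
q=P[m];col=s['image'][m].astype(int);z=q[:,2]
h,e=np.histogram(z,np.arange(.036,.07,.002));print(dict(zip(np.round(e*1e3).astype(int).tolist(),h.tolist())))
keep=(col.max(1)-col.min(1)<45)
w=q[keep&(z>.037)&(z<.0455)][:,:2]; b=q[keep&(z>.0485)&(z<.056)&(col.max(1)>60)]
print('dock',fitrect(w,.116,.096,(.59,.034),(.096,.076)),len(w)); print('block',fitrect(b[:,:2],.08,.06,(.59,.034)),len(b))
A=np.c_[b[:,:2]-b[:,:2].mean(0),np.ones(len(b))];print('plane',np.linalg.lstsq(A,b[:,2],rcond=None)[0], 'wall z',np.median(q[(z>.038)&(z<.0455)][:,2]))
E
```

```text
time: 11.63
position: [0.5308, 0.0323, 0.2016]
tcp_rot: [[-0.881, 0.002, 0.473], [0.002, 1.0, -0.002], [-0.473, -0.001, -0.881]]
force: [0.4, 0.3, 0.0]
gripper_width: 0.998
grip_force: 0.0
{36: 191, 38: 382, 40: 2069, 42: 391, 44: 108, 46: 106, 48: 210, 50: 1955, 52: 848, 54: 310, 56: 64, 58: 72, 60: 69, 62: 72, 64: 72, 66: 71, 68: 85}
dock (array([ 5.96301031e-01,  3.34568559e-02, -1.81033965e-04]), np.float64(0.5670953645393689)) 2982
block (array([0.59630109, 0.03415661, 0.00668936]), np.float64(0.49134218523929457)) 2844
plane [ 0.01050037 -0.00048213  0.0517397 ] wall z 0.04114939619344449
```

View pics/w5c.png

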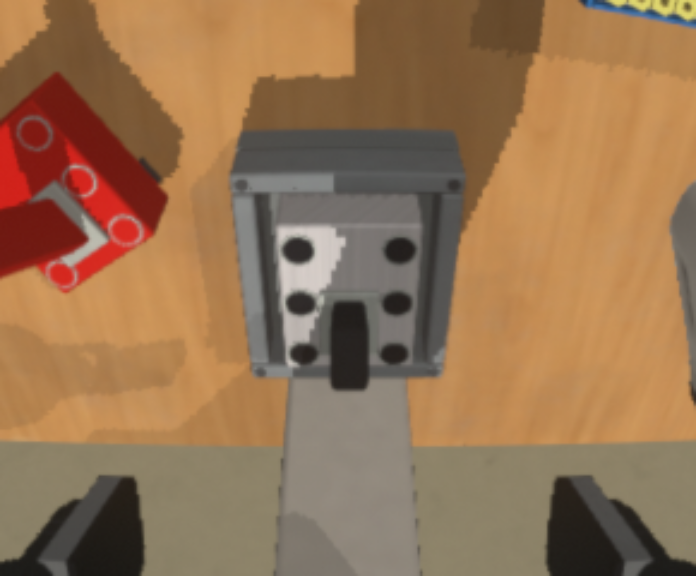

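The view shows the block centred in the pocket (crop (350,300)). It is level, with its top 10 mm above the walls, so it is seated and released. The red look-alike hasn't been touched.

```bash
python3 -c "
from bench import robot; print(robot.job_done())"
```

```text
the job is handed in; nothing more can be done
None
```

The left block was the high one. I moved it about 5 mm within its pocket until it dropped home, then let go and backed the gripper off. Its top now sits about 10 mm above the dock walls, as it should when seated, and I handed the job in at about 12 s.

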